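# Clip the glued leaf blank

### The job

Two black-handled spring clips are parked on the wooden rail. Squeeze the handles of the larger clip, take it off the rail, lower its open jaws well down over the flat middle of the top edge of the leaf blank (the standing foam-and-plywood board with two round lobes, not the pointed one) and let it go, so that it stays clipped there upright, its jaws gripping both faces and square to the board. Leave the smaller clip alone where it is.

Things in the scene. Friction and masses are not known exactly. Their poses are not given: they have to be found in the camera images.
- big_clip_pivot (a point): Hinge centre of the larger clip: 40 mm wide along the hinge (y, along the rail), 100 g. Handles rise in a V along x to 50 mm above it, there 59 mm over the outsides; squeeze them along x about 30 mm above it. Jaws end 52 mm below it, pads 34 to 52 mm below, throat free up to 8 mm below. z is up while parked; axes belong to the -x half. Parked astride the 14 mm rail, whose top is 20 mm below.
- big_clip_jaw (a joint): Angle between the halves of the larger clip, rad: 0 with its pads flat on a 14 mm board (as parked), 0.6 squeezed to its stop, -0.3 shut on nothing. A spring closes it: squeezing takes 7 N at first, 14 N at the stop, where the handles are upright, 29 mm over the outsides, and the pads 34 to 45 mm apart. Each half turns by half of it.
- leaf_edge (a point): Middle of the leaf blank's top edge, 100 mm above the table, on the 88 mm flat between two round lobes 28 mm higher. The blank (white foam and plywood) is 14 mm thick, 200 mm long, fixed in a wooden foot, its faces clear for 60 mm below the edge. z up, y along the edge, x through the thickness. The other standing board has three pointed tips.
- small_clip_pivot (a point): Hinge centre of the smaller clip, parked astride the same rail about 110 mm from the larger one: 74 mm high, 20 mm wide, axes alike. To be left alone.

How it is judged:
On the way:
1. the larger clip, squeezed open, is astride the flat of the leaf blank's top edge, its hinge less than 44 mm above the edge (value of joint big_clip_jaw above 0.15 rad and x of big_clip_pivot in the frame of leaf_edge between -0.014 and 0.014 m and y of big_clip_pivot in the frame of leaf_edge between -0.025 and 0.025 m and z of big_clip_pivot in the frame of leaf_edge between 0 and 0.044 m), for 0.1 s.
At the end, for the whole second after the job is handed in: The larger clip is at rest on the leaf blank's edge: hinge within 20 mm of the middle along it, 8 mm across, 4 to 42 mm above it; jaw angle within 0.12 rad of 0; upright and square within 0.2 rad; the smaller clip within 15 mm of its start (x of big_clip_pivot in the frame of leaf_edge between -0.008 and 0.008 m and y of big_clip_pivot in the frame of leaf_edge between -0.02 and 0.02 m and z of big_clip_pivot in the frame of leaf_edge between 0.004 and 0.042 m and value of joint big_clip_jaw between -0.12 and 0.12 rad and angle between the y axis of big_clip_pivot and the y axis of leaf_edge, either way round below 0.2 rad and angle between big_clip_pivot's own z axis and vertical below 0.2 rad and velocity of joint big_clip_jaw below 0.1 rad/s and distance of small_clip_pivot from where it was at the start of the episode below 0.015 m); the robot touches nothing.
It fails at once if the smaller clip is moved by more than 15 mm (distance of small_clip_pivot from where it was at the start of the episode above 0.015 m).
It also fails if it takes over 42 s, if anything falls off the work surface, if the arm or the gripper's body presses on something with over 40 N, if the wrist force passes 120 N, or if a joint passes its speed limit or range.

### The arm

A 6-joint arm with a two-finger parallel gripper is mounted at the origin on the work surface. World frame = base frame: x ahead of the robot, y to its left, z up, the work surface at z = 0. Lengths are in m, angles in rad, forces in N, time in s.
With the tool pointing down it reaches from about 0.375 to 0.9 m from the base axis. Payload 3.1 kg.
Tool frame: the origin (TCP) lies at the very end of the fingers, on their centre line; the grasp point (between the pads) lies 19 mm behind it; z points along the fingers, y is the line along which they close (so a half turn about z gives the same grasp; the last joint's range is limited). The gripper opens to 87 mm and grips with 3 to 60 N. Pads are 19 mm wide; open, the fingers measure 117 mm over their backs; the gripper's body (75 mm by 190 mm) begins 51 mm behind the grasp point.
Start: joints at [1.008, 0.527, 1.433, -0, 1.181, -0.178], TCP at [0.234, 0.58, 0.223] pointing down, gripper open.
Joint ranges: [-3.08, 3.08], [-0.75, 2.2], [0.22, 2.44], [-1.43, 4.57], [0, 2.65], [-2.85, 2.85]. Speed limits (rad/s): [2.79, 2.79, 3.14, 3.14, 3.14, 3.14].

### API

Orientations are given as a unit quaternion [x, y, z, w].
In Python, from rig import robot gives the robot as it stands. The module is installed in compiled form; this text tells all that it offers.
- The arm moves only by the tool servo_tool, never from a script. Its argument "rows" is one flat list of numbers, 5 for each row, row after row: the closure, from -1 (fully open) to 1 (shut), so that 0 is half open, then the shift along the tool's x, y, z in m, then the turn about the tool's z in degrees. A call has 1 to 5 rows; each row shifts and turns the commanded pose from where the row before left it, along the tool's axes as they then stand; what a row does not reach is not made up. A row lasts 1/12 s, in which the tool goes at most 41.7 mm and 7.16 degrees, less where a joint would pass 70% of its speed; a pose out of reach is approached as far as the arm can. A call with a gripper value outside its range is refused whole. The fingers move at their own pace and stop on an object; "newtons" is the grip in N (left out, the last holds). Time passes only in rows, so rows that do not move let the fingers close. It gives the time, the measured TCP pose, the force, the opening and the grip force at its end, in the units of the state.
- robot.get_obs(): the state, without advancing time (a new reading comes with each control period).
- robot.camera(name): name is "scene" or "top"; returns a dict with "pixels" (400x640x3 uint8, red, green, blue), "intrinsics" (3x3 intrinsics, pixels), "rvec" (rotation vector, rad) and "tvec" (3), from world to camera coordinates, as OpenCV has them. Camera axes: x right, y down, z forward; pixel columns grow to the right and rows downward; lengths in m; the calibration is good to about 2 mm. A picture is of the moment at which its call begins. There is no depth.
- robot.hand_in(): hands the job in; it is judged then, once.
Trained networks look in a picture, given as the dict that the camera call returned (one of the last four; its "shot" number tells which), for a name from the list of things; names that differ only in an ending like _2 or _b are one class to them, and where a whole thing is asked for, a point or a joint stands for the part that bears it (a point fixed in the world has none). Each returns a list of dicts, best first, with "score" (0 to 1); they miss things now and then, are a little off and sometimes report something else, mostly with a low value. They report only what shows in the picture. A call takes as long as a camera call.
- robot.spot_in(picture, query): "at" ([x, y, z] in m, in world coordinates, good to about 4 mm: the middle of the surface that is visible of it).
- robot.outline_of(picture, query): "region" (400x640 bool, what is visible of it).
- robot.place_of(picture, query): "at" ([x, y, z] in m, in world coordinates, good to about 4 mm: a listed point, or the origin of a listed thing).
The state is a dict: "time": time; "q": joint angles; "joint_velocities": joint speeds; "joint_torque": joint torques, N m; "position": TCP position; "tool_rot": TCP orientation; "ft_force": force on the tool from outside, world axes, zero at the start; "moment": the same for the moment, N m; "grip_width": finger opening in m; "grip_force": force on a finger pad.
Only numpy, scipy, OpenCV 4.12 (cv2) and the standard library are available. Lean on these libraries where they do the work, as an engineer would, in place of code of your own. Each camera call takes 0.05 s, during which the arm holds its last target. There are 200 camera calls.

## Working session

There is one attempt and no reset: what is moved stays moved. The work goes in short steps, Python scripts to look and compute and a tool call to move; the robot and the scene stay as the last step left them, time stands still between calls to the robot, and variables do not carry over. Pictures are saved under pics/ and viewed, at most 12 in all, crops included, and the job is handed in when it is done.

Besides the shell and the picture viewer there is one more tool, called after "Emit:" as name(argument=value, ...) on one line, values as JSON. servo_tool: Moves the arm, as the interface text tells. Its arguments: {"type":"object","properties":{"rows":{"type":"array","items":{"type":"number"}},"newtons":{"type":"number"}},"required":["rows"]}

```bash
mkdir -p pics; cat > h.py <<'E'
import numpy as np, cv2
from rig import robot
def see(names,cams=("scene","top")):
    P={}
    for c in cams:
        p=robot.camera(c); P[c]=p
        for n in names:
            for r in robot.place_of(p,n)[:2]: print(c,n,np.round(r["at"],4),round(r["score"],2))
    return P
def save(p,f): cv2.imwrite("pics/"+f,p["pixels"][:,:,::-1])
def px(p,X):
    return cv2.projectPoints(np.array(X,float).reshape(-1,3),np.array(p["rvec"],float),np.array(p["tvec"],float),np.array(p["intrinsics"],float),None)[0].reshape(-1,2)
def ray(p,u,v,z):
    R=cv2.Rodrigues(np.array(p["rvec"],float))[0];t=np.array(p["tvec"],float)
    d=R.T@np.linalg.solve(np.array(p["intrinsics"],float),[u,v,1]);c=-R.T@t
    return c+d*(z-c[2])/d[2]
E
python3 - <<'E'
from h import *
P=see(["big_clip_pivot","leaf_edge","small_clip_pivot"])
save(P["scene"],"s1.png");save(P["top"],"t1.png")
o=robot.get_obs();print({k:np.round(o[k],3) for k in o})
for c in P: print(c,-cv2.Rodrigues(np.array(P[c]["rvec"]))[0].T@P[c]["tvec"])
E
```

```text
scene big_clip_pivot [ 0.5459 -0.2533  0.089 ] 0.78
scene leaf_edge [0.4441 0.1819 0.1002] 0.57
scene small_clip_pivot [ 0.5178 -0.3467  0.0859] 0.55
top big_clip_pivot [ 0.5451 -0.2506  0.0924] 0.93
top leaf_edge [0.4451 0.18   0.1024] 0.79
top small_clip_pivot [ 0.5181 -0.3486  0.0908] 0.69
{'time': np.float64(0.4), 'q': array([ 1.009,  0.528,  1.433,  0.   ,  1.181, -0.178]), 'joint_velocities': array([ 0.   , -0.002, -0.002,  0.   , -0.003, -0.001]), 'joint_torque': array([ -0.   , -43.951, -17.666,   0.063,   0.053,  -0.   ]), 'position': array([0.234, 0.579, 0.222]), 'tool_rot': array([ 0.191,  0.982, -0.   , -0.   ]), 'ft_force': array([ 0.031,  0.096, -0.307]), 'moment': array([ 0.022, -0.012,  0.011]), 'grip_force': np.float64(0.0), 'grip_width': np.float64(0.087)}
scene [1.22292628 0.32773737 0.74881911]
top [ 0.41777956 -0.02609997  1.1230068 ]
```

View pics/s1.png

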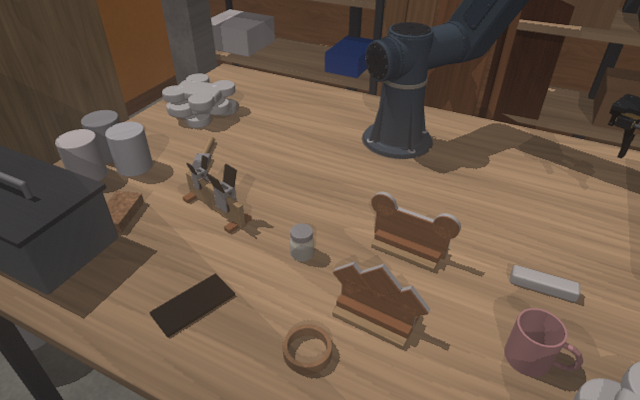

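View pics/t1.png

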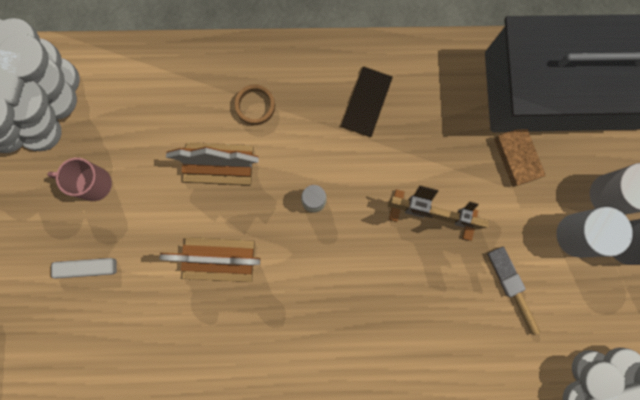

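The scene picture shows the two clips on the rail at about (225,190) and (200,170), the leaf blank at (415,225) and the pointed board at (380,295). In the top picture the larger clip is at (422,200), the smaller at (467,215), and the leaf edge runs from (165,257) to (258,262). I'll enlarge both for the angles.

```bash
python3 - <<'E'
from h import *
p=robot.camera("top");im=p["pixels"][:,:,::-1].copy()
a=cv2.resize(im[175:250,370:500],None,fx=6,fy=6,interpolation=cv2.INTER_CUBIC)[:, :780]
cv2.imwrite("pics/c1.png",a[:450])
b=cv2.resize(im[235:285,145:275],None,fx=6,fy=6,interpolation=cv2.INTER_CUBIC);cv2.imwrite("pics/c2.png",b)
m=robot.outline_of(p,"leaf_edge")
g=im.astype(int)
for n in ["big_clip_pivot","leaf_edge","small_clip_pivot"]:
    print(n,px(p,robot.place_of(p,n)[0]["at"]))
E
```

```text
big_clip_pivot [[420.09749032 204.64590646]]
leaf_edge [[208.66469005 259.90801735]]
small_clip_pivot [[465.59039654 218.19714462]]
```

View pics/c1.png

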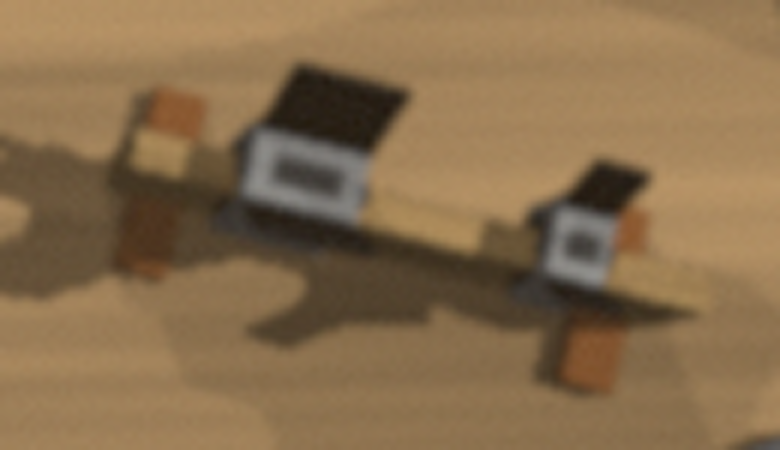

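View pics/c2.png

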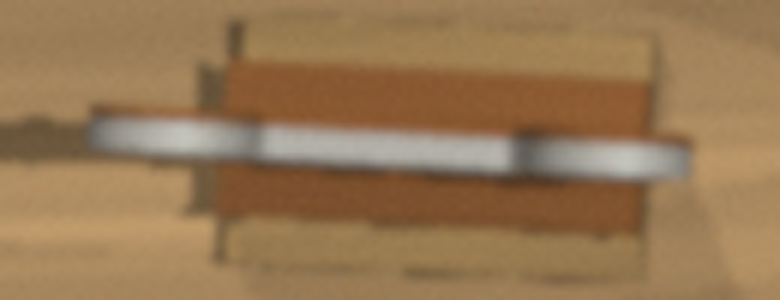

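```bash
python3 - <<'E'
from h import *
p=robot.camera("top")
def R(c,o,z): return ray(p,c[0]/6+o[0],c[1]/6+o[1],z)
A=(370,175);B=(145,235)
def d(a,b): 
    e=a-b; print(np.round((a+b)/2,4), np.linalg.norm(e), "yaw",np.degrees(np.arctan2(-e[0],e[1])))
for z in (.07,): d(R((160,152),A,z),R((660,280),A,z))
d(R((262,128),A,.1),R((372,155),A,.1)); d(R((245,197),A,.1),R((362,222),A,.1))
d(R((300,65),A,.14),R((410,95),A,.14))
d(R((258,143.5),B,.1),R((517,157),B,.1)); d(R((90,132),B,.115),R((690,162),B,.115))
q=robot.camera("scene");im=q["pixels"][:,:,::-1]
cv2.imwrite("pics/c3.png",cv2.resize(im[130:240,170:260],None,fx=5,fy=5,interpolation=cv2.INTER_CUBIC))
for c in (p,q):
  for X in ([.545,-.252,.09],[.545,-.252,.14],[.545,-.252,.038]): print(px(c,X))
E
```

```text
[ 0.5354 -0.2939  0.07  ] 0.1811038639804023 yaw -15.78727478070389
[ 0.5585 -0.2557  0.1   ] 0.03873663002650215 yaw -15.217662614598256
[ 0.5351 -0.2499  0.1   ] 0.040816780070247076 yaw -13.451496423616238
[ 0.5732 -0.2604  0.14  ] 0.037560290408371354 yaw -16.726432886370635
[0.4438 0.1794 0.1   ] 0.0861439917849044 yaw -4.410335953582357
[0.4445 0.1754 0.115 ] 0.19663688327889814 yaw -4.288397542624261
[[420.34291632 205.73098464]]
[[425.69237471 202.51286097]]
[[415.29124005 208.76996873]]
[[224.54741215 189.60186482]]
[[221.92861252 172.29501661]]
[[227.11876398 206.59514494]]
```

View pics/c3.png

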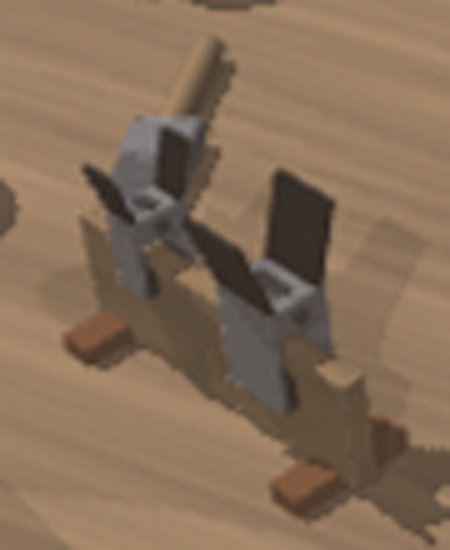

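Clip rail yaw is about -15.5°, leaf yaw about -4.4°, and the heights agree (rail top 0.07, edge 0.10). First I turn the tool, then move above the clip.

Emit:
servo_tool(rows=[-1,0,0,0,7,-1,0,0,0,7,-1,0,0,0,7,-1,0,0,0,7,-1,0,0,0,7])

```text
time: 1.17
position: [0.234, 0.5795, 0.2226]
tool_rot: [0.48, 0.877, 0.0, -0.0]
ft_force: [0.4, 0.0, 0.4]
grip_width: 0.0872
grip_force: 0.0
```

Emit:
servo_tool(rows=[-1,0,0,0,7,-1,0,0,0,7,-1,0,0,0,7,-1,0,0,0,7,-1,0,0,0,7])

```text
time: 1.58
position: [0.234, 0.5795, 0.2226]
tool_rot: [0.721, 0.693, 0.0, -0.0]
ft_force: [0.4, 0.0, -1.0]
grip_width: 0.0868
grip_force: 0.0
```

Emit:
servo_tool(rows=[-1,0,0,0,7,-1,0,0,0,6.5,-1,-0.03,0.022,0,0,-1,-0.03,0.022,0,0,-1,-0.03,0.022,0,0])

```text
time: 2.0
position: [0.2735, 0.4743, 0.2224]
tool_rot: [0.795, 0.606, 0.0, 0.0]
ft_force: [0.6, 0.3, 1.1]
grip_width: 0.0873
grip_force: 0.0
```

Emit:
servo_tool(rows=[-1,-0.03,0.022,0,0,-1,-0.03,0.022,0,0,-1,-0.03,0.022,0,0,-1,-0.03,0.022,0,0,-1,-0.03,0.022,0,0])

```text
time: 2.42
position: [0.3399, 0.2997, 0.2228]
tool_rot: [0.796, 0.606, 0.0, 0.0]
ft_force: [1.2, 0.3, -0.4]
grip_width: 0.0874
grip_force: 0.0
```

Emit:
servo_tool(rows=[-1,-0.03,0.022,0,0,-1,-0.03,0.022,0,0,-1,-0.03,0.022,0,0,-1,-0.03,0.022,0,0,-1,-0.03,0.022,0,0])

```text
time: 2.83
position: [0.4059, 0.1256, 0.2229]
tool_rot: [0.796, 0.605, 0.0, 0.0]
ft_force: [0.8, 0.4, 0.2]
grip_width: 0.0868
grip_force: 0.0
```

Emit:
servo_tool(rows=[-1,-0.03,0.022,0,0,-1,-0.03,0.022,0,0,-1,-0.03,0.022,0,0,-1,-0.03,0.022,0,0,-1,-0.03,0.022,0,0])

```text
time: 3.25
position: [0.4719, -0.0486, 0.2229]
tool_rot: [0.796, 0.605, 0.0, 0.0]
ft_force: [0.4, 1.0, 0.5]
grip_width: 0.0874
grip_force: 0.0
```

Emit:
servo_tool(rows=[-1,-0.03,0.022,0,0,-1,-0.03,0.022,0,0,-1,-0.03,0.022,0,0,-1,-0.015,0.01,0,0,-1,0,0,0,0])

```text
time: 3.67
position: [0.5188, -0.173, 0.2228]
tool_rot: [0.797, 0.604, 0.0, 0.002]
ft_force: [0.6, -0.4, -0.2]
grip_width: 0.0867
grip_force: 0.0
```

```bash
cat >> h.py <<'E'
def rel(T):
    from scipy.spatial.transform import Rotation as Ro
    o=robot.get_obs();M=Ro.from_quat(o["tool_rot"]).as_matrix()
    print("t",o["time"],"pos",np.round(o["position"],4),"to go (tool)",np.round(M.T@(np.array(T)-o["position"]),4),"heading y",np.degrees(np.arctan2(M[1,1],M[0,1])),"F",np.round(o["ft_force"],1),"q6",o["q"][5])
E
python3 - <<'E'
from h import *
P=see(["big_clip_pivot","small_clip_pivot"])
save(P["scene"],"s2.png")
rel([.546,-.252,.102])
E
```

```text
scene big_clip_pivot [ 0.5462 -0.2534  0.0903] 0.86
scene small_clip_pivot [ 0.5166 -0.3446  0.0839] 0.86
t 3.9667 pos [ 0.5159 -0.1665  0.2226] to go (tool) [-0.0745  0.0518  0.1205] heading y -15.398818952348579 F [0.3 1.2 0.3] q6 -0.24983384941801753
```

Emit:
servo_tool(rows=[-1,-0.02,0.014,0,0,-1,-0.025,0.018,0,0,-1,-0.02,0.014,0,0,-1,-0.01,0.006,0.01,0,-1,0,0,0.02,0])

```text
time: 4.38
position: [0.5492, -0.2571, 0.1944]
tool_rot: [0.796, 0.605, 0.001, 0.004]
ft_force: [0.6, -0.1, 0.9]
grip_width: 0.0869
grip_force: 0.0
```

Emit:
servo_tool(rows=[-1,0,0,0.015,0,-1,0,0,0.005,0,-1,0,0,0,0,-1,0,0,0,0,-1,0,0,0,0])

```text
time: 4.8
position: [0.5472, -0.2539, 0.1734]
tool_rot: [0.796, 0.606, 0.0, 0.001]
ft_force: [0.6, 0.1, -0.6]
grip_width: 0.0874
grip_force: 0.0
```

```bash
python3 - <<'E'
from h import *
P=see(["big_clip_pivot"],("scene",))
save(P["scene"],"s3.png")
rel([.546,-.253,.102])
im=P["scene"]["pixels"][:,:,::-1]
cv2.imwrite("pics/c4.png",cv2.resize(im[100:240,150:290],None,fx=4,fy=4,interpolation=cv2.INTER_CUBIC))
E
```

```text
scene big_clip_pivot [ 0.5441 -0.2531  0.09  ] 0.91
t 4.9 pos [ 0.5473 -0.2543  0.1737] to go (tool) [ 0.001  -0.0017  0.0717] heading y -15.461235579355952 F [-0.4 -0.1 -0.4] q6 -0.3501230148716877
```

View pics/c4.png

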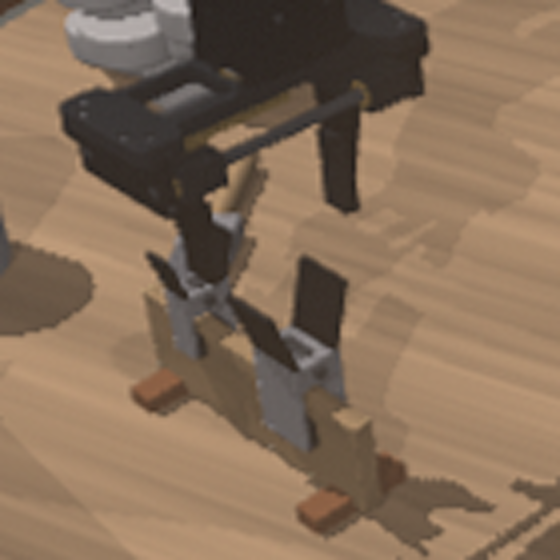

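The picture shows the fingers at crop (205,270) and (345,205), straddling the larger clip's handles at (265,330) and (320,290) across the rail. I'm lowering now.

Emit:
servo_tool(rows=[-1,0.001,-0.001,0.015,0,-1,0,0,0.02,0,-1,0,0,0.02,0,-1,0,0,0.012,0,-1,0,0,0.005,0])

```text
time: 5.32
position: [0.5452, -0.2525, 0.0992]
tool_rot: [0.796, 0.605, -0.0, -0.001]
ft_force: [0.4, 0.7, -0.0]
grip_width: 0.0871
grip_force: 0.0
```

Emit:
servo_tool(rows=[-0.4,0,0,0,0,-0.4,0,0,0,0,-0.4,0,0,0,0,-0.4,0,0,0,0,-0.4,0,0,0,0], newtons=28)

```text
time: 5.73
position: [0.5465, -0.2534, 0.1015]
tool_rot: [0.796, 0.605, 0.0, 0.001]
ft_force: [-0.4, -0.0, 0.5]
grip_width: 0.064
grip_force: 0.0
```

```bash
python3 - <<'E'
from h import *
rel([.546,-.253,.102]); o=robot.get_obs(); print(o["grip_width"],o["grip_force"])
E
```

```text
t 5.7333 pos [ 0.5465 -0.2534  0.1015] to go (tool) [ 0.0003 -0.0006 -0.0005] heading y -15.487328778949832 F [-0.4 -0.   0.5] q6 -0.3491538927895884
0.06398802314004212 0.0
```

Emit:
servo_tool(rows=[0,0,0,0,0,0,0,0,0,0,0.2,0,0,0,0,0.4,0,0,0,0,0.6,0,0,0,0])

```text
time: 6.15
position: [0.5459, -0.253, 0.1004]
tool_rot: [0.796, 0.605, -0.0, -0.0]
ft_force: [-0.3, 0.6, -0.8]
grip_width: 0.0353
grip_force: 7.1
```

Emit:
servo_tool(rows=[1,0,0,0,0,1,0,0,0,0,1,0,0,0,0,1,0,0,0,0,1,0,0,0,0])

```text
time: 6.57
position: [0.546, -0.253, 0.1005]
tool_rot: [0.796, 0.605, 0.0, -0.0]
ft_force: [0.7, -0.0, -0.7]
grip_width: 0.0269
grip_force: 28.0
```

```bash
python3 - <<'E'
from h import *
P=see(["big_clip_pivot","small_clip_pivot"])
rel([.546,-.253,.102]); o=robot.get_obs(); print(o["grip_width"],o["grip_force"])
im=P["scene"]["pixels"][:,:,::-1]
cv2.imwrite("pics/c5.png",cv2.resize(im[100:240,150:290],None,fx=4,fy=4,interpolation=cv2.INTER_CUBIC))
E
```

```text
scene small_clip_pivot [ 0.5164 -0.3448  0.0866] 0.64
top small_clip_pivot [ 0.5194 -0.3436  0.0904] 0.52
t 6.8667 pos [ 0.546  -0.253   0.1005] to go (tool) [ 0.      0.     -0.0015] heading y -15.492012722540156 F [-0.5 -0.1 -0.8] q6 -0.34911634544654074
0.026466768789302507 27.999769684975035
```

View pics/c5.png

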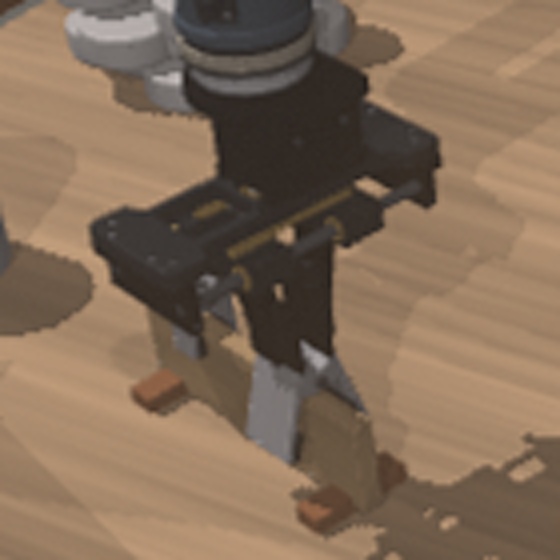

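The clip is squeezed, with its jaws open on both sides of the rail at crop (275,410) and (335,370). I'm lifting it.

Emit:
servo_tool(rows=[1,0,0,-0.008,0,1,0,0,-0.015,0,1,0,0,-0.02,0,1,0,0,-0.025,0,1,0,0,-0.025,0])

```text
time: 7.28
position: [0.5456, -0.2528, 0.1946]
tool_rot: [0.796, 0.605, -0.0, -0.0]
ft_force: [-0.6, -1.2, -0.7]
grip_width: 0.0264
grip_force: 28.0
```

Emit:
servo_tool(rows=[1,0,0,-0.02,0,1,0,0,-0.015,0,1,0,0,-0.007,0,1,0,0,0,0,1,0,0,0,0])

```text
time: 7.7
position: [0.5457, -0.2529, 0.2355]
tool_rot: [0.796, 0.605, -0.0, -0.0]
ft_force: [-0.2, -0.5, -1.0]
grip_width: 0.0264
grip_force: 28.0
```

```bash
python3 - <<'E'
from h import *
P=see(["big_clip_pivot","small_clip_pivot","leaf_edge"])
rel([.4445,.180,.235]); o=robot.get_obs(); print(o["grip_width"],o["grip_force"])
im=P["scene"]["pixels"][:,:,::-1]
cv2.imwrite("pics/c6.png",cv2.resize(im[60:240,150:330],None,fx=3,fy=3,interpolation=cv2.INTER_CUBIC))
E
```

```text
scene big_clip_pivot [ 0.5483 -0.2532  0.2169] 0.78
scene small_clip_pivot [ 0.5161 -0.3477  0.0851] 0.71
scene leaf_edge [0.4467 0.1805 0.1019] 0.89
top leaf_edge [0.445  0.1813 0.1048] 0.87
t 8.1 pos [ 0.5458 -0.2529  0.2348] to go (tool) [ 3.901e-01 -2.132e-01  3.000e-04] heading y -15.493612518675526 F [ 0.2  0.1 -0.8] q6 -0.3491345129148865
0.02661624353915039 27.999960692832246
```

View pics/c6.png

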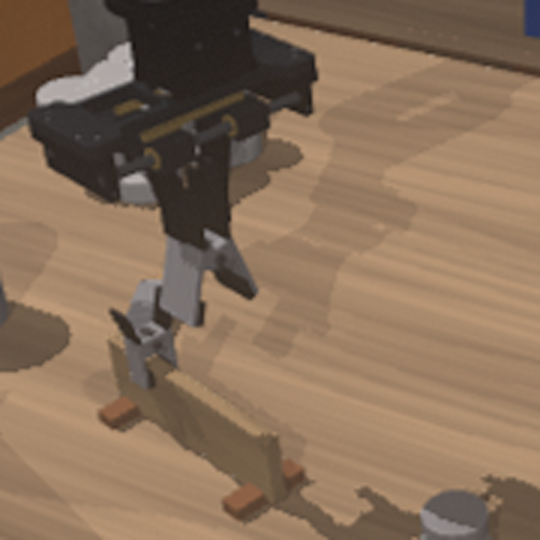

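Emit:
servo_tool(rows=[1,0,0,0,-5.5,1,0,0,0,-5.6,1,0.012,-0.004,0,0,1,0.026,-0.008,0,0,1,0.026,-0.008,0,0])

```text
time: 8.52
position: [0.5305, -0.1869, 0.2352]
tool_rot: [0.735, 0.678, 0.0, -0.0]
ft_force: [-0.5, 0.3, -1.5]
grip_width: 0.0263
grip_force: 28.0
```

Emit:
servo_tool(rows=[1,0.026,-0.008,0,0,1,0.026,-0.008,0,0,1,0.026,-0.008,0,0,1,0.026,-0.008,0,0,1,0.026,-0.008,0,0])

```text
time: 8.93
position: [0.4999, -0.0529, 0.2355]
tool_rot: [0.735, 0.678, 0.0, -0.0]
ft_force: [-0.2, 0.9, -0.7]
grip_width: 0.0268
grip_force: 28.0
```

Emit:
servo_tool(rows=[1,0.026,-0.008,0,0,1,0.026,-0.008,0,0,1,0.026,-0.008,0,0,1,0.026,-0.008,0,0,1,0.026,-0.008,0,0])

```text
time: 9.35
position: [0.4697, 0.0795, 0.2356]
tool_rot: [0.735, 0.678, -0.0, -0.0]
ft_force: [-0.2, -0.6, -0.4]
grip_width: 0.0267
grip_force: 28.0
```

Emit:
servo_tool(rows=[1,0.026,-0.008,0,0,1,0.026,-0.008,0,0,1,0.026,-0.008,0,0,1,0.012,-0.005,0,0,1,0.008,-0.003,0,0])

```text
time: 9.77
position: [0.4449, 0.1799, 0.2356]
tool_rot: [0.734, 0.68, -0.0, -0.0]
ft_force: [0.2, -0.3, -1.6]
grip_width: 0.0264
grip_force: 28.0
```

Emit:
servo_tool(rows=[1,0,0,0,0,1,0,0,0,0,1,0,0,0,0])

```text
time: 10.02
position: [0.4468, 0.1772, 0.2356]
tool_rot: [0.734, 0.679, -0.0, 0.0]
ft_force: [0.6, 0.0, -1.0]
grip_width: 0.0264
grip_force: 28.0
```

```bash
python3 - <<'E'
from h import *
P=see(["big_clip_pivot","leaf_edge"])
rel([.4448,.1807,.12]); o=robot.get_obs(); print(o["grip_width"],o["grip_force"])
im=P["scene"]["pixels"][:,:,::-1]
cv2.imwrite("pics/c7.png",cv2.resize(im[110:280,330:500],None,fx=3.5,fy=3.5,interpolation=cv2.INTER_CUBIC))
E
```

```text
scene big_clip_pivot [0.4456 0.1782 0.219 ] 0.66
scene leaf_edge [0.4451 0.1782 0.1019] 0.96
top leaf_edge [0.4453 0.1808 0.1017] 0.82
t 10.3167 pos [0.4469 0.1772 0.2355] to go (tool) [ 0.0033 -0.0023  0.1155] heading y -4.465879786085848 F [-0.4  0.1  0.3] q6 0.22260889308934834
0.026488906529151268 27.99992382118944
```

View pics/c7.png

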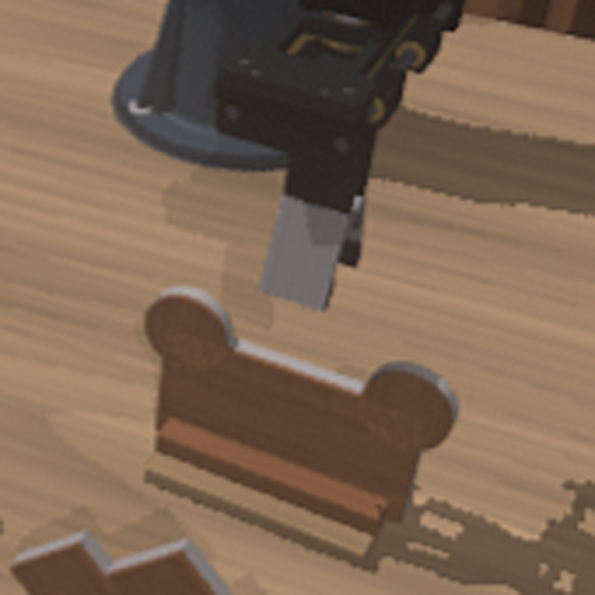

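The picture shows the open clip at crop (310,250) hanging above the flat of the leaf edge, which runs from (232,342) to (362,390). I'll make a small correction and then lower it.

Emit:
servo_tool(rows=[1,0.003,-0.0015,0,0,1,0,0,0.01,0,1,0,0,0.014,0,1,0,0,0.014,0,1,0,0,0.01,0])

```text
time: 10.73
position: [0.445, 0.181, 0.1867]
tool_rot: [0.734, 0.679, -0.0, -0.0]
ft_force: [-0.4, 1.2, -1.0]
grip_width: 0.0268
grip_force: 28.0
```

Emit:
servo_tool(rows=[1,0,0,0.008,0,1,0,0,0.008,0,1,0,0,0.008,0,1,0,0,0.006,0,1,0,0,0,0])

```text
time: 11.15
position: [0.4447, 0.1808, 0.1564]
tool_rot: [0.734, 0.679, -0.001, -0.001]
ft_force: [0.2, 0.7, -0.4]
grip_width: 0.0264
grip_force: 28.0
```

```bash
python3 - <<'E'
from h import *
P=see(["big_clip_pivot","leaf_edge"])
rel([.4450,.1800,.1365]); o=robot.get_obs(); print(o["grip_width"],o["grip_force"])
im=P["scene"]["pixels"][:,:,::-1]
cv2.imwrite("pics/c8.png",cv2.resize(im[130:280,340:490],None,fx=3.9,fy=3.9,interpolation=cv2.INTER_CUBIC))
E
```

```text
scene big_clip_pivot [0.4442 0.1814 0.1411] 0.73
scene leaf_edge [0.4442 0.1791 0.1007] 0.81
top big_clip_pivot [0.4465 0.1825 0.1408] 0.54
top leaf_edge [0.4474 0.1804 0.1002] 0.84
t 11.45 pos [0.4458 0.181  0.158 ] to go (tool) [-0.0011 -0.0008  0.0215] heading y -4.3890062286894445 F [-0.6  0.9 -1.9] q6 0.22952751225987014
0.02715681264018483 27.99986878526397
```

View pics/c8.png

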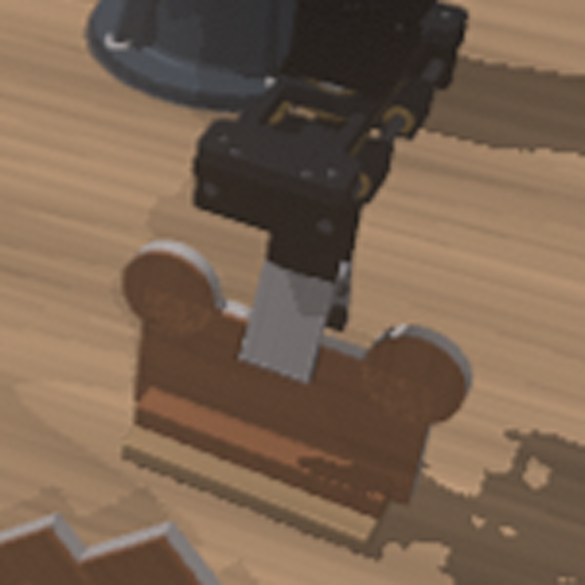

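The jaws straddle the board, with the front jaw at crop (285,330) on the near face in the middle of the flat. I'm going down 19 mm more.

Emit:
servo_tool(rows=[1,-0.002,0,0.004,0,1,0,0,0.006,0,1,0,0,0.006,0,1,0,0,0.003,0,1,0,0,0,0])

```text
time: 11.87
position: [0.4445, 0.1788, 0.1375]
tool_rot: [0.734, 0.679, -0.001, -0.001]
ft_force: [0.1, 0.0, -1.0]
grip_width: 0.0266
grip_force: 28.0
```

Emit:
servo_tool(rows=[1,0,0,0,0,1,0,0,0,0])

```text
time: 12.03
position: [0.4453, 0.179, 0.1385]
tool_rot: [0.734, 0.68, -0.0, -0.0]
ft_force: [-0.3, 0.4, 0.0]
grip_width: 0.0267
grip_force: 28.0
```

```bash
python3 - <<'E'
from h import *
P=see(["big_clip_pivot","leaf_edge"])
rel([.4450,.1800,.139]); o=robot.get_obs(); print(o["grip_width"],o["grip_force"])
E
```

```text
scene big_clip_pivot [0.4468 0.1803 0.1199] 0.74
scene leaf_edge [0.4421 0.1792 0.1029] 0.9
top big_clip_pivot [0.4438 0.179  0.1202] 0.72
top leaf_edge [0.4441 0.1804 0.1027] 0.66
top leaf_edge [0.4449 0.1819 0.121 ] 0.51
t 12.3333 pos [0.4454 0.179  0.1387] to go (tool) [ 0.001  -0.0004 -0.0003] heading y -4.3865317300718525 F [-0.1  0.3 -0.4] q6 0.22529247521745221
0.026451292069427673 27.999926517368294
```

Hinge is about 20 mm above the edge and centred. I'll release gradually.

Emit:
servo_tool(rows=[0.35,0,0,0,0,0.25,0,0,0,0,0.15,0,0,0,0,0.05,0,0,0,0,-0.05,0,0,0,0])

```text
time: 12.75
position: [0.4452, 0.179, 0.1386]
tool_rot: [0.734, 0.679, -0.0, -0.0]
ft_force: [0.3, -0.6, -0.9]
grip_width: 0.0415
grip_force: 5.7
```

Emit:
servo_tool(rows=[-0.15,0,0,0,0,-0.25,0,0,0,0,-0.35,0,0,0,0,-0.45,0,0,0,0,-0.6,0,0,0,0])

```text
time: 13.17
position: [0.4454, 0.179, 0.1386]
tool_rot: [0.734, 0.68, 0.0, 0.0]
ft_force: [-0.1, -0.2, -0.1]
grip_width: 0.0636
grip_force: 0.0
```

Emit:
servo_tool(rows=[-1,0,0,0,0,-1,0,0,0,0,-1,0,0,0,0,-1,0,0,0,0,-1,0,0,0,0])

```text
time: 13.58
position: [0.4452, 0.1789, 0.1386]
tool_rot: [0.734, 0.68, 0.0, 0.0]
ft_force: [0.1, 0.4, -0.6]
grip_width: 0.0864
grip_force: 0.0
```

```bash
python3 - <<'E'
from h import *
P=see(["big_clip_pivot","leaf_edge"])
rel([.4450,.1800,.139]); o=robot.get_obs(); print(o["grip_width"],o["grip_force"])
E
```

```text
scene leaf_edge [0.4457 0.1785 0.1036] 0.85
t 13.8833 pos [0.4452 0.1789 0.1385] to go (tool) [ 0.0011 -0.0003 -0.0005] heading y -4.3912941983805895 F [0.2 1.  0.2] q6 0.22533695716941163
0.08708144472391709 0.0
```

Emit:
servo_tool(rows=[-1,0,0,-0.01,0,-1,0,0,-0.02,0,-1,0,0,-0.03,0,-1,0,0,-0.03,0,-1,0,0,-0.02,0])

```text
time: 14.3
position: [0.446, 0.1791, 0.251]
tool_rot: [0.734, 0.68, 0.001, 0.001]
ft_force: [0.6, 1.1, -0.5]
grip_width: 0.087
grip_force: 0.0
```

Emit:
servo_tool(rows=[-1,-0.02,0,-0.01,0,-1,-0.03,0,0,0,-1,-0.03,0,0,0,-1,-0.02,0,0,0,-1,0,0,0,0])

```text
time: 14.72
position: [0.4373, 0.0765, 0.2587]
tool_rot: [0.735, 0.678, -0.001, 0.001]
ft_force: [-0.3, 1.5, -0.6]
grip_width: 0.0871
grip_force: 0.0
```

```bash
python3 - <<'E'
from h import *
P=see(["big_clip_pivot","leaf_edge","small_clip_pivot"])
im=P["scene"]["pixels"][:,:,::-1]
cv2.imwrite("pics/c9.png",cv2.resize(im[130:280,340:490],None,fx=3.9,fy=3.9,interpolation=cv2.INTER_CUBIC))
E
```

```text
scene big_clip_pivot [0.4465 0.18   0.1286] 0.71
scene leaf_edge [0.4455 0.1769 0.1006] 0.77
scene small_clip_pivot [ 0.5169 -0.3468  0.0836] 0.54
top small_clip_pivot [ 0.5183 -0.3452  0.0923] 0.67
```

View pics/c9.png

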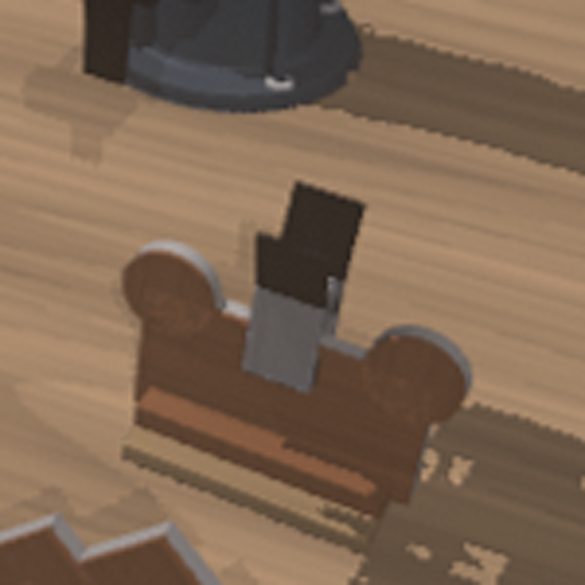

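The clip sits upright and closed on the middle of the flat, handles in a V at crop (310,240) and front jaw at (285,345). Its hinge is roughly 20 to 28 mm above the edge, and the arm is clear. I'm handing in.

```bash
python3 -c "
from rig import robot
print(robot.hand_in())"
```

```text
the job is handed in; nothing more can be done
None
```

The larger clip is clipped upright on the middle of the leaf blank's top edge, the smaller clip is still in place on the rail, and the job is handed in; no verdict was returned.

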